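# Peg home, then hold the angle gauge on its mark

### The arm

A 6-joint arm with a two-finger parallel gripper is mounted at the origin on the work surface. World frame = base frame: x ahead of the robot, y to its left, z up, the work surface at z = 0. Lengths are in m, angles in degrees, forces in N, time in s.
With the tool pointing down it reaches from about 0.4 to 0.825 m from the base axis. Payload 7 kg.
Tool frame: the origin (TCP) lies midway between the tips of the shut fingers; the grasp point (between the pads) lies 19 mm behind it; z points along the fingers, y is the direction in which the jaws open and shut (so a half turn about z gives the same grasp; the last joint's range is limited). The gripper opens to 88 mm and grips with 3 to 60 N. Pads are 19 mm wide; open, the fingers measure 130 mm over their backs; the gripper's body (78 mm by 193 mm) begins 47 mm behind the grasp point.
Start: joints at [-55.628, 20.546, 0.682, 0, -70.136, -16.507], TCP at [0.207, -0.642, 0.227] pointing down, gripper open.
Joint ranges: [-176.03, 176.03], [-82.01, 121.73], [-58.28, 71.71], [-173.87, 95.51], [-174.79, -0.11], [-173.66, 173.66]. Speed limits (degrees/s): [136.94, 136.94, 172.46, 180, 180, 180].

### API

Orientations are given as a 3x3 rotation matrix whose columns are the frame's x, y, z axes.
In Python, from rig import robot gives the robot as it stands. Calls block until the motion is done:
- robot.goto(position, orientation): joint-space move of the TCP to a pose.
- robot.servo_line(position, ori=None, speed=0.15): straight line of the TCP; ori=None keeps the orientation; speed is the mean speed in m/s.
- robot.movej(angles): joint-space move.
- robot.move_gripper(opening): opening from 0.0 (shut) to 1.0 (fully open); the grip force is fixed at half the most; returns when the fingers have stopped.
- robot.dwell(seconds).
- robot.ik(position, orientation): joint angles nearest the present ones, or None.
- robot.grab_frame(name): name is "scene" or "top" or "wrist"; returns (picture, depth): 480x640x3 uint8, red, green, blue; 480x640 float32, m along the optical axis (not along the pixel's ray), 0 where there is no reading.
- robot.camera_info(name): a dict with "vfov" (degrees; the focal length in pixels is half the picture's height over the tangent of half this angle, whatever the lens; pixels are square), "cx", "cy" (the principal point, pixels), "k1" (the pictures are not rectified: a ray, as slopes to the right and down, at radius r is drawn at 1 + k1 r^2 times it, then the intrinsics apply), "view" (4x4, takes a point from world to camera coordinates); the wrist camera has in their place "T_tool_cam" (4x4, takes a point from camera to tool coordinates, whose origin is the TCP and whose axes are the flange's). Camera axes: x right, y down, z forward; pixel columns grow to the right and rows downward; lengths in m; the calibration is good to about 2 mm. A picture is of the moment at which its call begins: read the wrist's pose just before it. camera_info takes no time and is no camera call.
A pose or a line that the arm cannot do raises robot.Unreachable and nothing moves.
- robot.job_done(): hands the job in, once; it reports no verdict.
Readings, each from a call of its own:
- robot.read_t(): time.
- robot.read_qpos(): joint angles.
- robot.read_qvel(): joint speeds.
- robot.read_effort(): joint torques, N m.
- robot.read_position(): TCP position.
- robot.read_tcp_rot(): TCP orientation.
- robot.read_force(): force on the tool from outside, world axes, zero at the start.
- robot.read_ft_torque(): the same for the moment, N m.
- robot.read_grip_width(): opening from 0.0 (shut) to 1.0 (fully open).
Only numpy, scipy, OpenCV 4.12 (cv2) and the standard library are available. Lean on these libraries where they do the work, as an engineer would, in place of code of your own. Each camera call takes 0.05 s, during which the arm holds its last target.

### The job

With the mallet, knock the peg down flush with the rounded top of the stud block, and stand the mallet back on the table on its head. Then pick up the angle gauge by its handle, set it level and square across the middle of the rounded top, let it rest there a moment, and rock it on that top until its swinging pointer settles on the mark clip. Finish while still holding the gauge there, pressed lightly on the block so that I can scribe along it, and leave everything else where it is.

Things in the scene. Friction and masses are not known exactly. Their poses are not given: they have to be found in the camera images.
- stud: Softwood stud block fixed to the table, 90 mm (its x) by 80 mm (its y), with a rounded top like a barrel vault: a crown of radius 45 mm whose axis runs along the block's x, 25 mm above the table, so that the crown line is 70 mm above the table. A steel strap under it, 8 mm high and 22 mm wide, sticks out 25 mm on both y sides. Origin: centre of its underside, on the table; z up.
- crown (a point): The middle of the block's crown line, 70 mm above the table, on the peg's axis; axes as the block's.
- peg (a joint): How far the tight wooden peg (16 mm across) has been driven straight down into the block, m. Its top stands proud of the crown by 0.015 minus this value: 0.015 is flush; 0.0125 or more is flush enough; it stops at 0.016. It takes about 9 N to move and stays where it is left.
- peg_top (a point): Centre of the peg's flat top.
- mallet_center (a point): Round wooden mallet, 150 mm high, standing on its head, about 0.35 kg: the centre, on its axis 75 mm above its flat striking face; z points from the face to the handle. Head 56 mm across at the flat face, at most 64 mm, from 0 to 66 mm above the face; the straight round handle, 28 mm across, goes from 66 to 150 mm.
- mallet: The mallet; origin at the middle of its flat striking face (underside as it stands).
- gauge_center (a point): Wooden angle gauge shaped like a capital A, 168 mm high, about 0.4 kg, standing upright on its foot bar: its centre, 84 mm above the underside. x is normal to the two dial faces (both alike), y runs along the foot bar, z up.
- gauge: The gauge; origin at the middle of its foot bar's underside, axes as above. Foot bar 36 mm (x) by 150 mm (y) by 14 mm high with a flat underside; dial plate 8 mm thick between two sloping legs 16 mm thick, in all at most 140 mm wide (y) low down, about 75 mm at 106 mm; a shoulder 60 mm wide (y) up to 119 mm; handle block 24 mm (x) by 30 mm (y) from 118 to 168 mm above the underside.
- gauge_foot (a point): The middle of the underside of the gauge's foot bar, axes as the gauge's.
- needle (a joint): Angle of the gauge's dark swinging pointer, rad. It is a freely swinging pendulum on both dial faces, pivoted 108 mm above the foot's underside, 71 mm long, that hangs plumb within about a second: 0 when the gauge stands level, positive when the tip swings to the gauge's +y side, which happens when the +y end of the foot bar is lowered; it then reads the tilt of the gauge about its x.
- needle_tip (a point): The pointer near its tip, 70 mm from the pivot; z points from the tip to the pivot.
- clip (a joint): Angle of the mark, a dark steel clip 10 mm wide and 20 mm long that straddles the lower rim of the dial 67 to 87 mm from the pivot, measured like the pointer's angle (between 0.2 and 0.4 rad, always on the gauge's +y side). It stays put by friction; the pointer is on the mark when both angles agree within half the clip's width, 0.07 rad.
- clip_mid (a point): Middle of the mark clip, 77 mm from the pivot; z points to the pivot.
- offcut: Bystander, leave alone: softwood joist offcut, 45 x 110 x 38 mm.
- jar: Bystander, leave alone: small round clay jar, 84 mm across, 85 mm high.
- bowl: Bystander, leave alone: shallow clay bowl, 100 mm across, 35 mm high.
- knife: Bystander, leave alone: knife lying flat, about 220 mm long, 18 mm high, origin at the bolster between handle and blade.
- plaque: Bystander, leave alone: small brass plate, 45 x 35 x 6 mm.
- stick: Bystander, leave alone: square wooden stick, 140 x 12 x 12 mm.
- driver: Bystander, leave alone: screwdriver lying flat, about 200 mm long.
Not all that is in view belongs to the job. What is shaped like the mallet but purple or red is not meant. There is more than one size of the gauge; the job needs the middle-sized.

How it is judged:
By the outcome, as a careful person would: the job done as asked, in the order asked, and still so for the second after the job is handed in, while the arm keeps its last pose, push and grip.
It also fails if it takes over 61 s, if anything falls off the work surface, if the arm or the gripper's body presses on something with over 40 N, if the wrist force passes 120 N, or if a joint passes its speed limit or range.

## Working session

There is one attempt and no reset: what is moved stays moved. The work goes in short steps, each a Python script; the robot and the scene stay as the last script left them, time stands still between calls to the robot, and variables do not carry over. Pictures are saved under pics/ and viewed, and the job is handed in when it is done.

```bash
ls; mkdir -p pics
python3 - <<'E'
from rig import robot
import cv2
for n in ("scene","top"):
    im,d=robot.grab_frame(n)
    cv2.imwrite(f"pics/{n}0.png",im[:,:,::-1])
    import numpy as np
    np.save(f"{n}0.npy",d)
    i=robot.camera_info(n);print(n,i,(d>0).mean())
print(robot.camera_info("wrist"),robot.read_t())
E
```

```text
pics
scene {'vfov': 48.08391886607779, 'cx': 324.0208901064003, 'cy': 235.4884277378224, 'k1': -0.13329157350083942, 'view': array([[ 0.35475474,  0.93467957,  0.022873  , -0.14727021],
       [ 0.61235892, -0.21379311, -0.76112355, -0.23814322],
       [-0.70651654,  0.28401867, -0.6482035 ,  1.73320755],
       [ 0.        ,  0.        ,  0.        ,  1.        ]])} 0.982412109375
top {'vfov': 54.47951249576027, 'cx': 321.303229571304, 'cy': 239.27340181923367, 'k1': -0.036605436779214504, 'view': array([[-0.01036883, -0.99956577, -0.02758175, -0.00280511],
       [-0.98156554,  0.01543875, -0.19050125,  0.53042527],
       [ 0.19084436,  0.02509802, -0.9812994 ,  1.06648365],
       [ 0.        ,  0.        ,  0.        ,  1.        ]])} 0.9961393229166666
{'vfov': 65.32901396187526, 'cx': 315.39581049893354, 'cy': 234.79674186131356, 'k1': 0.01731826563310669, 'T_tool_cam': array([[ 1.02920983e-03, -9.56125991e-01, -2.92953974e-01,
         7.93201920e-02],
       [ 9.99999470e-01,  9.72671251e-04,  3.38664193e-04,
         2.82140020e-04],
       [-3.88577289e-05, -2.92954167e-01,  9.56126485e-01,
        -1.58013728e-01],
       [ 0.00000000e+00,  0.00000000e+00,  0.00000000e+00,
         1.00000000e+00]])} 0.1
```

View pics/scene0.png

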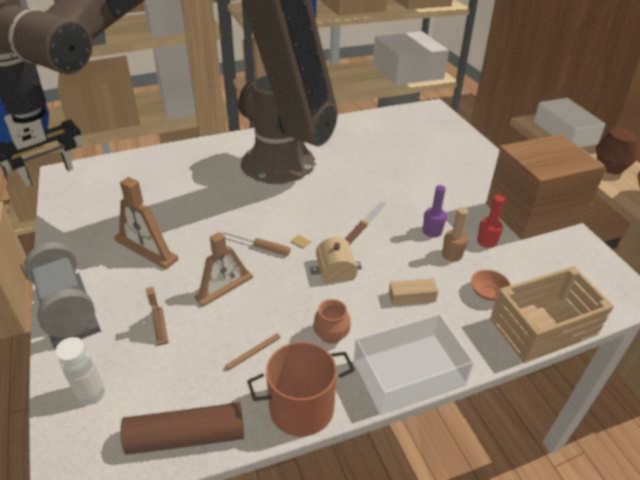

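View pics/top0.png

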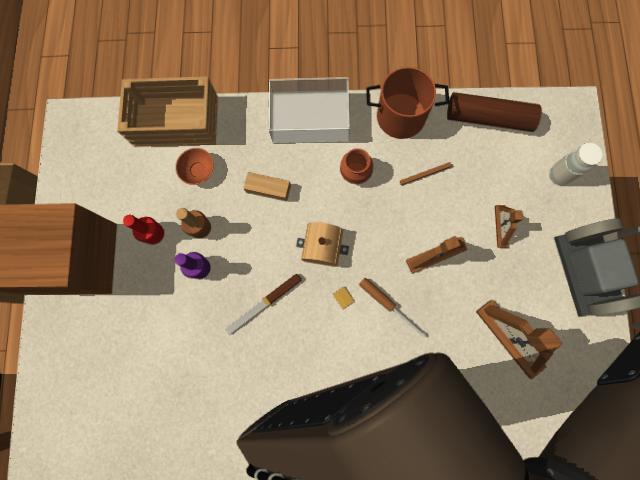

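The top view shows the stud near (323,243) with the peg at (321,240), and the brown mallet at (193,222) between the red and purple ones. The middle gauge is at (436,254), the small one at (507,225) and the large one at (518,338). Next I'll measure these.

```bash
cat > h.py <<'E'
import numpy as np, cv2
from rig import robot
def K(i): f=240/np.tan(np.radians(i["vfov"]/2)); return np.array([[f,0,i["cx"]],[0,f,i["cy"]],[0,0,1.]])
def slopes(i,px):
    px=np.atleast_2d(np.asarray(px,float)).reshape(-1,1,2)
    return cv2.undistortPointsIter(px,K(i),np.array([i["k1"],0,0,0,0.]),None,None,(3,50,1e-10)).reshape(-1,2)
def campose(i,T_tool=None):
    if "view" in i: return np.linalg.inv(i["view"])
    return T_tool@i["T_tool_cam"]
def toolT():
    T=np.eye(4);T[:3,:3]=np.array(robot.read_tcp_rot()).reshape(3,3);T[:3,3]=robot.read_position();return T
def rays(n,px,T=None):
    i=robot.camera_info(n);s=slopes(i,px);C=campose(i,T)
    return C[:3,3],np.c_[s,np.ones(len(s))]@C[:3,:3].T
def onplane(n,px,z,T=None):
    o,d=rays(n,px,T); return o+d*((z-o[2])/d[:,2])[:,None]
def proj(n,P,T=None):
    i=robot.camera_info(n);V=np.linalg.inv(campose(i,T));P=np.atleast_2d(P).astype(float)
    return cv2.projectPoints(P.reshape(-1,1,3),cv2.Rodrigues(V[:3,:3])[0],V[:3,3],K(i),np.array([i["k1"],0,0,0,0.]))[0].reshape(-1,2)
def cloud(n,d,T=None):
    v,u=np.mgrid[0:480,0:640]
    o,r=rays(n,np.c_[u.ravel(),v.ravel()],T)
    return (o+r*d.ravel()[:,None]).reshape(480,640,3)
def crop(im,c,w,h,s,fn):
    x,y=c;a=im[max(0,y-h):y+h,max(0,x-w):x+w];cv2.imwrite(fn,cv2.resize(a,None,fx=s,fy=s,interpolation=cv2.INTER_CUBIC))
E
python3 - <<'E'
from h import *
for n in("top","scene"):
    d=np.load(n+"0.npy");P=cloud(n,d);np.save(n+"P.npy",P)
    # table check
    z=P[...,2];print(n,np.median(z[(abs(z)<.02)]))
P=np.load("topP.npy");
boxes=dict(stud=(295,215,355,272),mallet=(170,200,215,240),gauge=(400,232,472,275),big=(470,295,565,380),small=(490,200,530,250),purple=(172,245,215,282),red=(120,208,167,246))
for k,(a,b,c,e) in boxes.items():
    q=P[b:e,a:c].reshape(-1,3);q=q[q[:,2]>.006]
    print(k,len(q),q.min(0).round(3),q.max(0).round(3),np.median(q,0).round(3))
im=cv2.imread("pics/top0.png")
crop(im,(323,243),50,38,8,"pics/c_stud.png");crop(im,(436,254),50,38,8,"pics/c_g.png")
im=cv2.imread("pics/scene0.png")
crop(im,(225,272),50,45,6,"pics/c_g2.png");crop(im,(336,262),50,38,8,"pics/c_stud2.png")
E
```

```text
top 0.0003671000382403644
scene -0.0007141486510031103
stud 1608 [ 0.317 -0.088  0.006] [0.574 0.057 1.148] [ 0.517 -0.014  0.062]
mallet 747 [ 0.317 -0.038  0.006] [0.647 0.355 1.148] [0.567 0.29  0.067]
gauge 946 [ 0.317 -0.364  0.006] [ 0.541 -0.038  1.148] [ 0.486 -0.276  0.041]
big 2950 [ 0.196 -0.59   0.006] [ 0.391 -0.038  1.148] [ 0.295 -0.444  0.079]
small 792 [ 0.317 -0.521  0.006] [ 0.619 -0.038  1.148] [ 0.561 -0.454  0.04 ]
purple 725 [ 0.317 -0.038  0.006] [0.504 0.327 1.148] [0.466 0.288 0.067]
red 804 [ 0.317 -0.038  0.007] [0.592 0.475 1.148] [0.555 0.408 0.066]
```

View pics/c_stud.png

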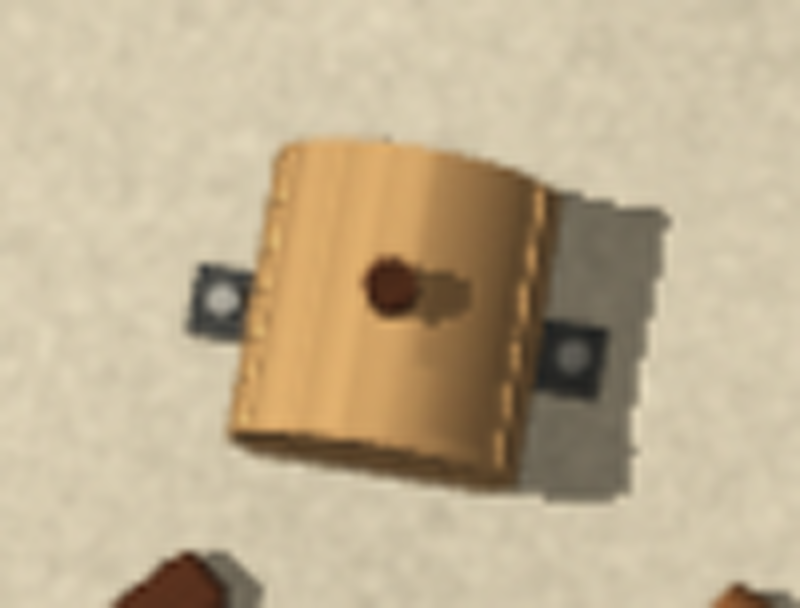

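View pics/c_g.png

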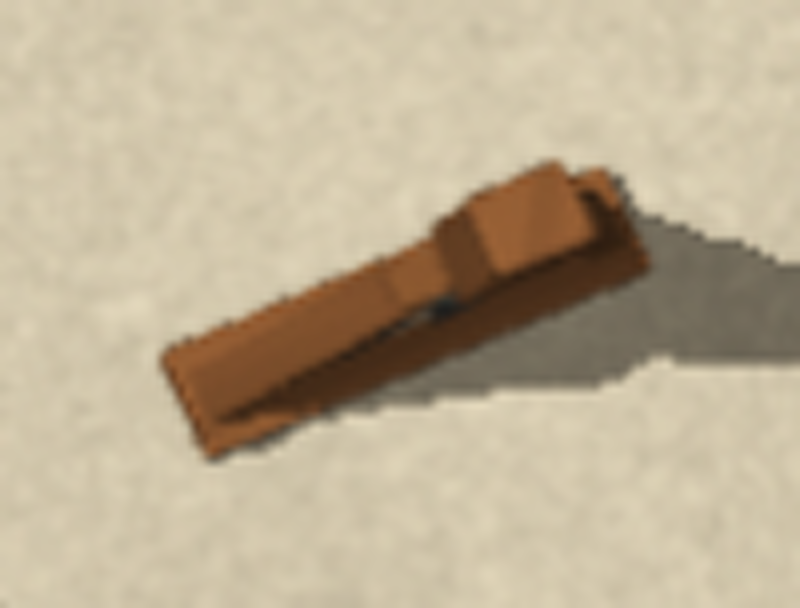

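View pics/c_g2.png

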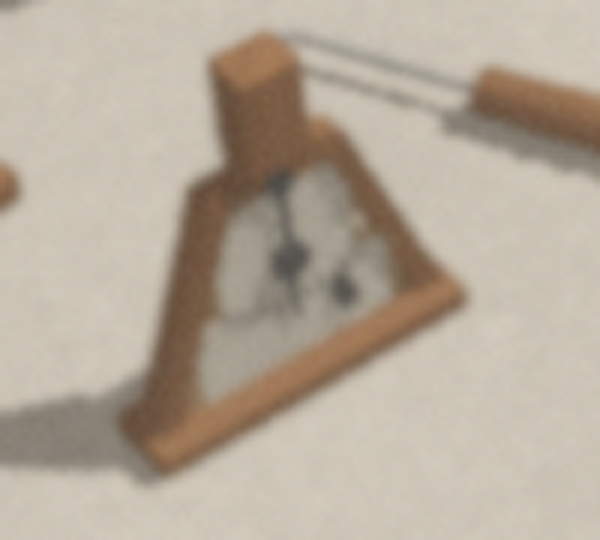

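View pics/c_stud2.png

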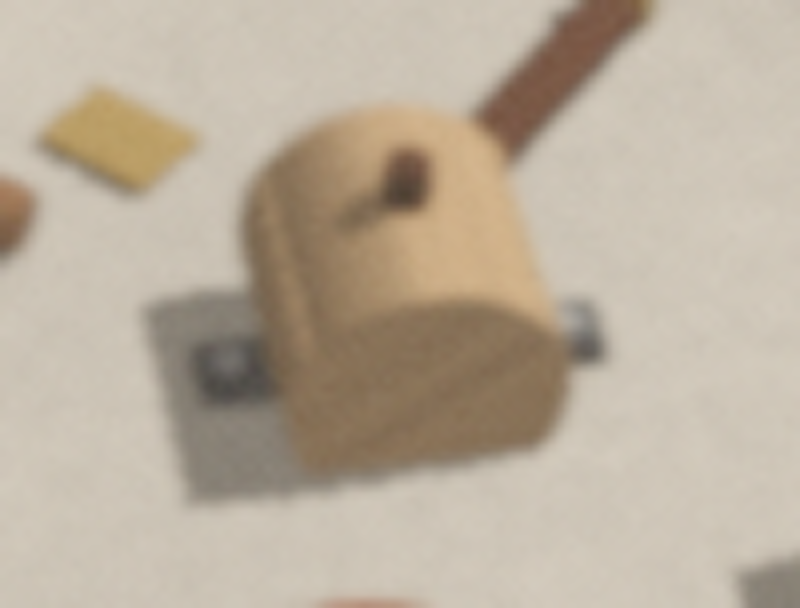

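Run:
```python
from h import *
i=robot.camera_info("scene");print("scenecam",campose(i)[:3,3],"topcam",campose(robot.camera_info("top"))[:3,3])
P=np.load("topP.npy")
c=lambda px,o:np.array(px)/8.+np.array(o)-.0
s=(273,205)
b=onplane("top",[c(p,s) for p in((222,300),(573,355))],.008);print("bolts",b.round(4),"mid",b.mean(0).round(4),"dir",np.degrees(np.arctan2(*(b[1]-b[0])[[1,0]])))
print("peg",onplane("top",[c((391,288),s)],.083))
g=(386,216)
q=onplane("top",[c(p,g) for p in((165,357),(212,460),(648,268))],.014);print("foot corners",q.round(4))
e=q[2]-q[1];print("footlen",np.linalg.norm(e),"dir",np.degrees(np.arctan2(e[1],e[0])),"mid",((q[0]+q[2])/2).round(4), np.linalg.norm(q[0]-q[1]))
h=onplane("top",[c(p,g) for p in((470,208),(552,162),(598,233),(497,275))],.168);print("handle",h.round(4),h.mean(0).round(4))
for n in("top","scene"):
  P=np.load(n+"P.npy")
  for k,c0,r in(("mallet",(.575,.29),.05),("purple",(.47,.29),.05),("red",(.56,.41),.05),("gauge",(.48,-.27),.1),("big",(.29,-.45),.12),("small",(.56,-.45),.08),("jar",(.65,-.09),.05)):
    m=(np.hypot(P[...,0]-c0[0],P[...,1]-c0[1])<r)&(P[...,2]<.35)&(P[...,2]>.01)
    q=P[m];zt=np.percentile(q[:,2],99.5);t=q[q[:,2]>zt-.012]
    print(n,k,"ztop",zt.round(4),"topxy",t[:,:2].mean(0).round(4),"lowxy minmax",q[:,:2].min(0).round(3),q[:,:2].max(0).round(3))
```

```text
scenecam [ 1.42261373 -0.40552624  0.94558329] topcam [ 0.3170857  -0.03775963  1.14750908]
bolts [[ 0.5313  0.0427  0.008 ]
 [ 0.5123 -0.0661  0.008 ]] mid [ 0.5218 -0.0117  0.008 ] dir -99.91337179934565
peg [[ 0.5200025  -0.01182081  0.083     ]]
foot corners [[ 0.481  -0.217   0.014 ]
 [ 0.4492 -0.2299  0.014 ]
 [ 0.5063 -0.3662  0.014 ]]
footlen 0.14783514298922548 dir -67.26269958401414 mid [ 0.4937 -0.2916  0.014 ] 0.034339544929976484
handle [[ 0.4975 -0.2755  0.168 ]
 [ 0.5097 -0.298   0.168 ]
 [ 0.4903 -0.309   0.168 ]
 [ 0.4794 -0.2815  0.168 ]] [ 0.4942 -0.291   0.168 ]
top mallet ztop 0.1535 topxy [0.5744 0.2992] lowxy minmax [0.544 0.268] [0.607 0.33 ]
top purple ztop 0.1532 topxy [0.4714 0.2969] lowxy minmax [0.441 0.266] [0.503 0.327]
top red ztop 0.1527 topxy [0.5609 0.4181] lowxy minmax [0.529 0.387] [0.592 0.448]
top gauge ztop 0.1719 topxy [ 0.4947 -0.2891] lowxy minmax [ 0.453 -0.364] [ 0.538 -0.217]
top big ztop 0.2248 topxy [ 0.2909 -0.4536] lowxy minmax [ 0.2   -0.531] [ 0.384 -0.38 ]
top small ztop 0.1235 topxy [ 0.5648 -0.4562] lowxy minmax [ 0.512 -0.47 ] [ 0.619 -0.444]
top jar ztop 0.0883 topxy [ 0.6891 -0.0953] lowxy minmax [ 0.674 -0.125] [ 0.698 -0.065]
scene mallet ztop 0.1519 topxy [0.5786 0.2972] lowxy minmax [0.552 0.268] [0.61  0.328]
scene purple ztop 0.1521 topxy [0.4756 0.2962] lowxy minmax [0.446 0.265] [0.507 0.328]
scene red ztop 0.1497 topxy [0.5659 0.4177] lowxy minmax [0.535 0.387] [0.595 0.448]
scene gauge ztop 0.1688 topxy [ 0.5009 -0.2916] lowxy minmax [ 0.471 -0.366] [ 0.544 -0.217]
scene big ztop 0.2222 topxy [ 0.296  -0.4574] lowxy minmax [ 0.214 -0.544] [ 0.39  -0.381]
scene small ztop 0.1229 topxy [ 0.5704 -0.4566] lowxy minmax [ 0.52  -0.469] [ 0.624 -0.445]
scene jar ztop 0.0855 topxy [ 0.6919 -0.0944] lowxy minmax [ 0.677 -0.121] [ 0.699 -0.068]
```

```bash
cat >> h.py <<'E'
def ori(yaw,tilt=0,axis=None):
    """tool down, tool y at yaw deg; optional rotation by tilt (rad) about world axis"""
    a=np.radians(yaw);y=np.array([np.cos(a),np.sin(a),0]);z=np.array([0,0,-1.]);R=np.c_[np.cross(y,z),y,z]
    if axis is not None: R=cv2.Rodrigues(np.asarray(axis,float)*tilt)[0]@R
    return R
E
python3 - <<'E'
from h import *
def t(name,p,R):
    q=robot.ik(p,R);print(name,None if q is None else np.round(q,1))
for y in (45,225,-100+0,80):
    t(f"mallet {y}",[.577,.298,.1],ori(y)); t(f" mal up",[.577,.298,.35],ori(y));t(f" stud",[.521,-.012,.2],ori(y))
for f in(0,180):
    t(f"gauge {f}",[.494,-.291,.124],ori(112.7+f));t(f"g up",[.494,-.291,.35],ori(112.7+f))
    for side in(0,180):
        gy=80.1+side;gx=np.radians(gy-90);ax=np.array([np.cos(gx),np.sin(gx),0])
        for th in(0,-.4):
            t(f"stud f{f} side{side} th{th}",[.521,-.012,.2],ori(gy+f,th,ax))
E
```

```text
mallet 45 None
 mal up None
 stud [  20.3    7.2  -20.8    0.   -62.  -155.3]
mallet 225 [ 44.5  23.9 -11.8   0.  -54.3   0.5]
 mal up [ 44.5  15.4   9.1   0.  -83.7   0.5]
 stud [ 20.3   7.2 -20.8   0.  -62.   24.7]
mallet -100 [ 44.5  23.9 -11.8   0.  -54.3  35.5]
 mal up [ 44.5  15.4   9.1   0.  -83.7  35.5]
 stud [ 20.3   7.2 -20.8   0.  -62.   59.7]
mallet 80 [  44.5   23.9  -11.8    0.   -54.3 -144.5]
 mal up [  44.5   15.4    9.1    0.   -83.7 -144.5]
 stud [  20.3    7.2  -20.8    0.   -62.  -120.3]
gauge 0 [-11.   16.1 -20.2   0.  -53.7 -56.3]
g up [-11.    7.8  -0.5   0.  -81.7 -56.3]
stud f0 side0 th0 [  20.3    7.2  -20.8    0.   -62.  -120.2]
stud f0 side0 th-0.4 [  32.6   12.4  -25.4   17.9  -69.  -141.5]
stud f0 side180 th0 [ 20.3   7.2 -20.8   0.  -62.   59.8]
stud f0 side180 th-0.4 [  2.    8.5 -13.2 -24.8 -65.5  87.9]
gauge 180 [-11.   16.1 -20.2   0.  -53.7 123.7]
g up [-11.    7.8  -0.5   0.  -81.7 123.7]
stud f180 side0 th0 [ 20.3   7.2 -20.8   0.  -62.   59.8]
stud f180 side0 th-0.4 [ 32.6  12.4 -25.4  17.9 -69.   38.5]
stud f180 side180 th0 [  20.3    7.2  -20.8    0.   -62.  -120.2]
stud f180 side180 th-0.4 [  2.    8.5 -13.2 -24.8 -65.5 -92.1]
```

Run:
```python
from h import *
p=robot.read_position();robot.servo_line([p[0],p[1],.33],speed=.3)
robot.goto([.52,-.012,.30],ori(225))
T=toolT();np.save("T1.npy",T)
im,d=robot.grab_frame("wrist");cv2.imwrite("pics/w1.png",im[:,:,::-1]);np.save("w1d.npy",d)
print(T.round(3),robot.read_t(),robot.read_force())
im,d=robot.grab_frame("wrist")
```

```text
[[ 0.706 -0.708 -0.     0.52 ]
 [-0.708 -0.706 -0.    -0.013]
 [ 0.     0.    -1.     0.3  ]
 [ 0.     0.     0.     1.   ]] 3.1417 [ 0.77847948 -0.21336528 -0.33143707]
```

View pics/w1.png

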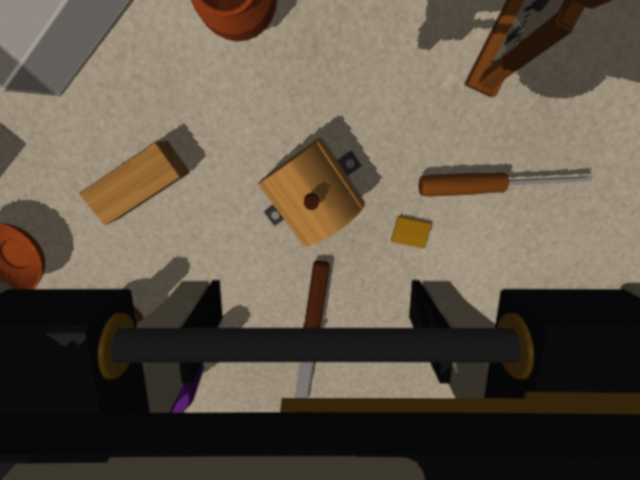

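The wrist view shows the stud at (312,195), the peg top at (311,201), and the strap screws at (349,162) and (274,214).

Run:
```python
from h import *
T=np.load("T1.npy");im=cv2.imread("pics/w1.png")
crop(im,(312,192),64,64,4,"pics/w1c.png")
b=onplane("wrist",[(274,214.5),(348.5,162.5)],.008,T);print(b.round(4),b.mean(0).round(4),np.degrees(np.arctan2(*(b[1]-b[0])[[1,0]])))
print(onplane("wrist",[(311,201)],.085,T).round(4))
# peg two-view height
o1,d1=rays("top",[(391/8+273,288/8+205)]);o2,d2=rays("wrist",[(311,201)],T)
A=np.c_[d1[0],-d2[0]];s=np.linalg.lstsq(A,o2-o1,rcond=None)[0];print(o1+s[0]*d1[0],o2+s[1]*d2[0])
# crown side edges from depth: fit cylinder axis
P=cloud("wrist",np.load("w1d.npy"),T)
m=(np.hypot(P[...,0]-.521,P[...,1]+.012)<.07)&(P[...,2]>.055);q=P[m]
q=q[np.hypot(q[:,0]-.52,q[:,1]+.012)>.013]
from scipy.optimize import least_squares
def f(v):
    a=np.radians(v[2]);n=np.array([-np.sin(a),np.cos(a)]);s=(q[:,:2]-v[:2])@n
    return np.hypot(s,q[:,2]-v[3])-.045
# along-axis degenerate -> fix x
r=least_squares(lambda w:f([.521,w[0],w[1],w[2]]),[-.012,-10,.025],loss="soft_l1",f_scale=.001);print("cyl y at x=.521, axis deg, z",r.x,np.abs(r.fun).mean(),len(q))
```

```text
[[ 0.5334  0.0466  0.008 ]
 [ 0.5142 -0.0622  0.008 ]] [ 0.5238 -0.0078  0.008 ] -99.96521840993066
[[ 0.5239 -0.0099  0.085 ]]
[ 0.52135639 -0.01164774  0.07589743] [ 0.52261563 -0.00850541  0.07621404]
cyl y at x=.521, axis deg, z [-0.03178282  7.82868226  0.3598748 ] 0.019345175958770982 99928
```

View pics/w1c.png

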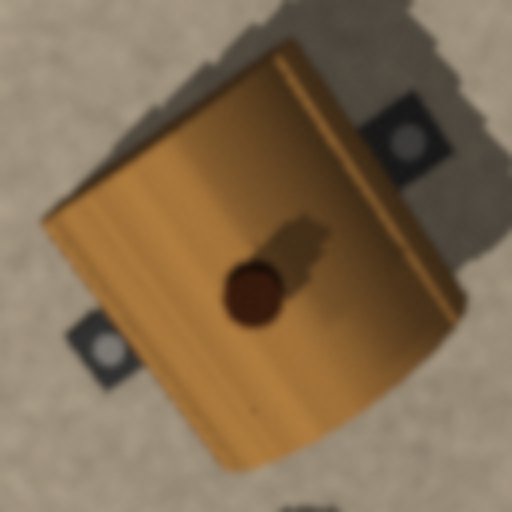

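Run:
```python
from h import *
robot.goto([.577,.298,.30],ori(225))
T=toolT();np.save("T2.npy",T)
im,d=robot.grab_frame("wrist");cv2.imwrite("pics/w2.png",im[:,:,::-1]);np.save("w2d.npy",d)
print(robot.read_t(),robot.read_force())
print(proj("wrist",[[.577,.298,.15],[.577,.298,0]],T))
```

```text
4.4417 [-0.75647904  0.23353472  0.1147892 ]
[[314.74460968 218.63259211]
 [314.89857115 187.93557061]]
```

View pics/w2.png

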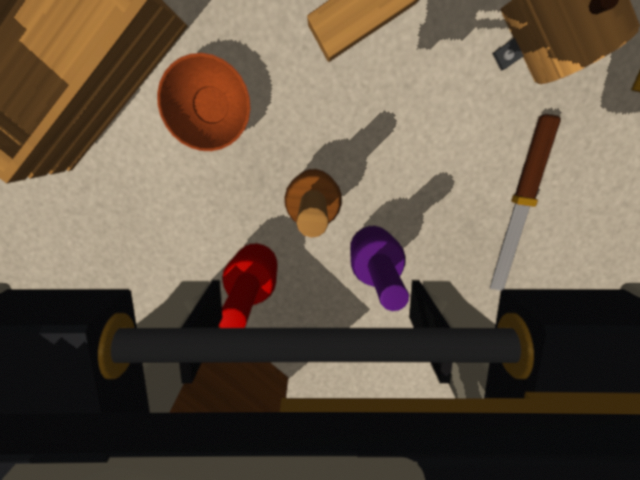

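The mallet handle top is at (312,222), about 3 mm from my prediction. The red and purple mallets stand clear of the fingers, so I'll average the two estimates and grasp.

Run:
```python
from h import *
T=np.load("T2.npy");w=onplane("wrist",[(312.5,222)],.15,T)[0];print(w)
m=(w[:2]+np.array([.577,.298]))/2;np.save("mal.npy",m);print(m)
robot.servo_line([m[0],m[1],.2],speed=.25)
robot.servo_line([m[0],m[1],.1],speed=.12)
print(robot.read_force(),robot.read_t())
robot.move_gripper(0.0)
print(robot.read_grip_width()*88,robot.read_force(),robot.read_t())
robot.servo_line([m[0],m[1],.12],speed=.1)
print(robot.read_force(),robot.read_grip_width()*88,robot.read_ft_torque())
robot.servo_line([m[0],m[1],.24],speed=.25)
im,d=robot.grab_frame("scene");cv2.imwrite("pics/s3.png",im[:,:,::-1]);print(robot.read_t(),robot.read_position())
```

```text
[0.57625741 0.30145022 0.15      ]
[0.57662871 0.29972511]
[0.48003729 0.03059438 0.87418846] 5.975
27.753569423359515 [ 9.06228240e-01 -3.39054913e-04  2.80002674e-01] 6.95
[-0.82901783 -0.07071556 -3.66944434] 27.649551759351027 [-0.05645451  0.18616616  0.04948747]
7.9833 [0.57548341 0.29914413 0.23771242]
```

View pics/s3.png

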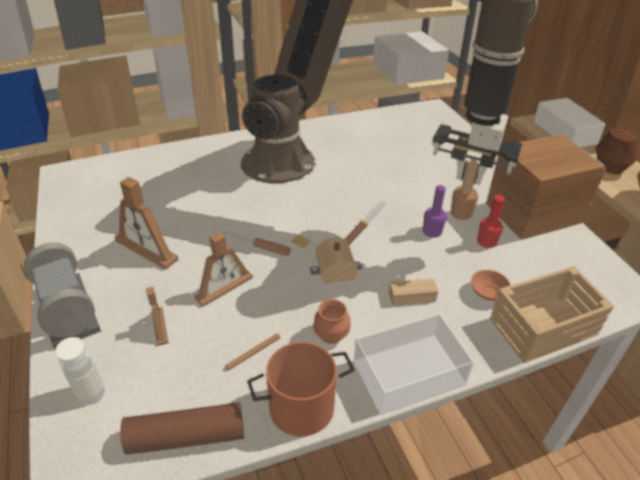

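The mallet is held upright in the gripper and is clear of its neighbours. Next I press the peg down in small force-checked steps.

Run:
```python
from h import *
m=np.load("mal.npy");c=[.522,-.0105]
robot.servo_line([m[0],m[1],.30],speed=.25)
robot.goto([*c,.26],ori(225))
robot.servo_line([*c,.20],speed=.2);robot.dwell(.15)
b=np.array(robot.read_force());print("base",b,robot.read_t())
z=.190
while z>.160:
    robot.servo_line([*c,z],speed=.04);robot.dwell(.05)
    F=np.array(robot.read_force())-b;p=robot.read_position()
    print(round(z,4),p.round(4),F.round(1),round(robot.read_grip_width()*88,2))
    if F[2]>24: break
    z-=.0025 if z>.1725 else .0012
print(robot.read_t())
im,d=robot.grab_frame("scene");cv2.imwrite("pics/s4.png",im[:,:,::-1])
```

```text
base [-0.02694849 -0.39891502 -3.10194535] 10.1833
0.19 [ 0.522  -0.0106  0.19  ] [-0.5 -0.1 -0. ] 27.71
0.1875 [ 0.522  -0.0105  0.1874] [-0.2  1.  -0.1] 27.59
0.185 [ 0.522  -0.0105  0.1849] [ 0.2 -0.  -0.5] 27.64
0.1825 [ 0.5223 -0.0105  0.1828] [-0.2  0.3  4.4] 27.8
0.18 [ 0.5223 -0.0105  0.1803] [-1.1 -0.5  6. ] 27.61
0.1775 [ 0.5223 -0.0105  0.1776] [-0.2  1.1  6.1] 27.26
0.175 [ 0.5222 -0.0104  0.175 ] [ 1.8 -0.5  5.4] 27.6
0.1725 [ 0.5221 -0.0104  0.1725] [ 1.4 -0.5  4.1] 27.33
0.1713 [ 0.5222 -0.0104  0.1714] [0.7 0.8 7.2] 27.59
0.1701 [ 0.5222 -0.0105  0.1702] [-0.2 -0.3  7. ] 27.45
0.1689 [ 0.5224 -0.0106  0.1697] [-0.7 -0.7 12.4] 27.82
0.1677 [ 0.5228 -0.0106  0.1696] [-2.7  1.2 19.2] 27.69
0.1665 [ 0.5231 -0.0107  0.1695] [-4.2  0.7 27.6] 27.72
14.2333
```

Run:
```python
from h import *
m=np.load("mal.npy");c=[.522,-.0105]
robot.servo_line([*c,.19],speed=.1)
robot.servo_line([*c,.30],speed=.3)
robot.goto([m[0],m[1],.28],ori(225))
im,d=robot.grab_frame("scene");cv2.imwrite("pics/s5.png",im[:,:,::-1]);crop(im[:,:,::-1],(336,262),50,38,8,"pics/s5c.png")
im,d=robot.grab_frame("top");cv2.imwrite("pics/t5.png",im[:,:,::-1]);crop(im[:,:,::-1],(323,243),50,38,8,"pics/t5c.png")
print(robot.read_t())
```

```text
16.4833
```

View pics/s5c.png

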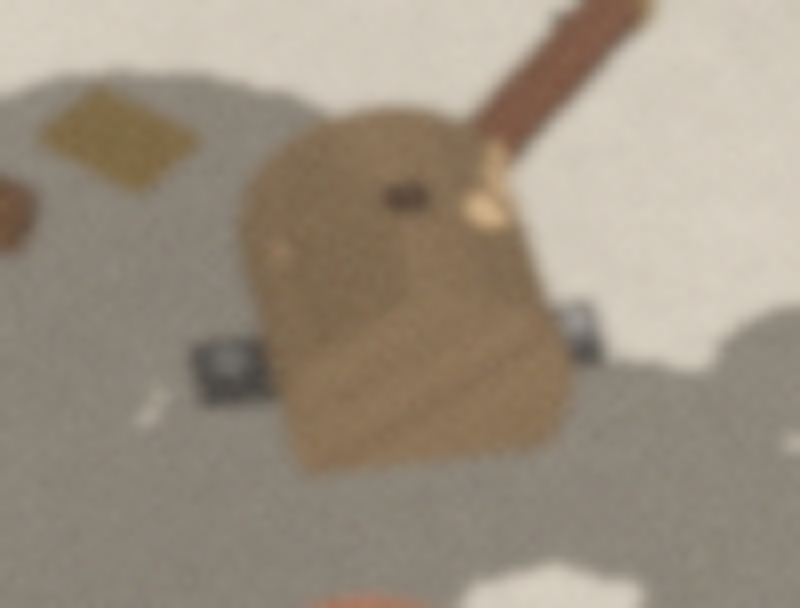

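View pics/t5c.png

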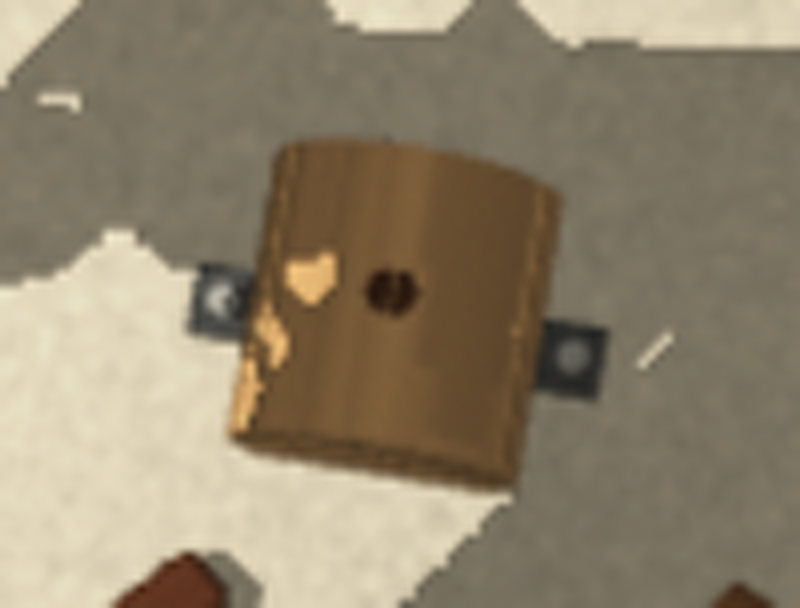

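View pics/s5.png

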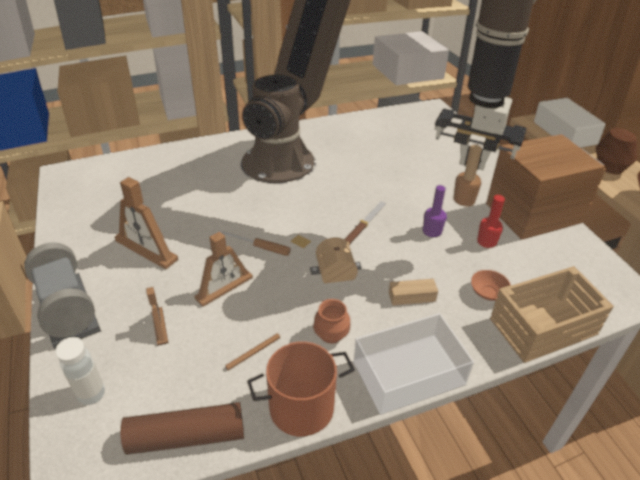

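The scene crop shows the peg as a flat ellipse level with the crown, and the top view has it at (322,241.5). It is flush, so I stand the mallet back where it was.

Run:
```python
from h import *
m=np.load("mal.npy")
print("peg top-view z=.07",onplane("top",[(391/8+273,292/8+205)],.07))
robot.servo_line([*m,.125],speed=.25)
robot.servo_line([*m,.106],speed=.08);robot.dwell(.1)
b=np.array(robot.read_force());z=.104
while z>.095:
    robot.servo_line([*m,z],speed=.03);robot.dwell(.05)
    F=np.array(robot.read_force())-b;print(round(z,4),F.round(1),robot.read_position()[2].round(4))
    if F[2]>3: break
    z-=.001
robot.move_gripper(0.7);print(robot.read_t(),robot.read_grip_width())
robot.servo_line([*m,.18],speed=.12)
robot.servo_line([*m,.27],speed=.35)
robot.goto([.494,-.291,.30],ori(112.7))
T=toolT();np.save("T6.npy",T)
im,d=robot.grab_frame("wrist");cv2.imwrite("pics/w6.png",im[:,:,::-1])
im,d=robot.grab_frame("scene");cv2.imwrite("pics/s6.png",im[:,:,::-1])
print(robot.read_t(),robot.read_force())
```

```text
peg top-view z=.07 [[ 0.52128299 -0.01149134  0.07      ]]
0.104 [-1.   0.3 -1. ] 0.1041
0.103 [-0.9  0.  -1. ] 0.1029
0.102 [-1.4 -0.1 -0.9] 0.1019
0.101 [-0.4  0.2 -0.5] 0.1009
0.1 [-0.3 -0.3 -0.8] 0.1
0.099 [-3.  -0.6  7.2] 0.0997
20.3083 0.700676980571623
23.7833 [ 0.66618433  0.58163438 -0.27546937]
```

View pics/w6.png

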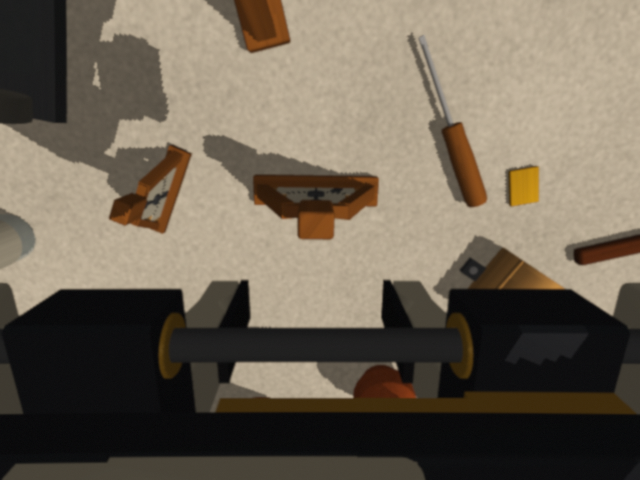

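View pics/s6.png

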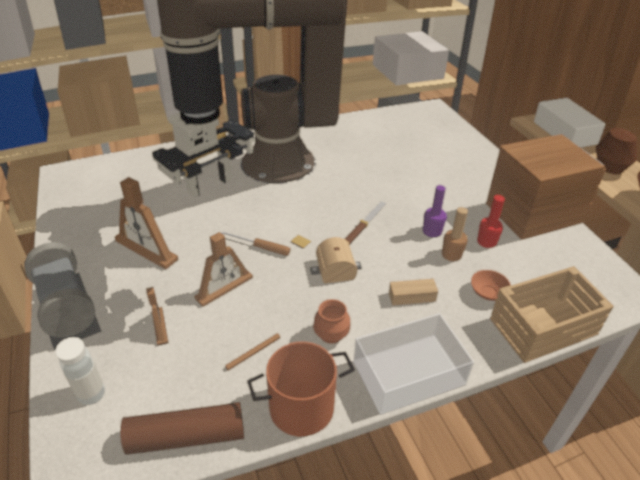

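The mallet stands upright at its old place. In the wrist view the middle gauge lies square, with the foot edge at v≈177 from u=254 to 378 and the handle top near (316,222). The clip is on the right (336,190), so tool +y equals gauge +y.

Run:
```python
from h import *
im=cv2.imread("pics/w6.png");crop(im,(316,205),75,40,5,"pics/w6c.png")
im=cv2.imread("pics/scene0.png");crop(im,(225,272),30,30,10,"pics/s0c.png")
```

```text
(no output)
```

View pics/w6c.png

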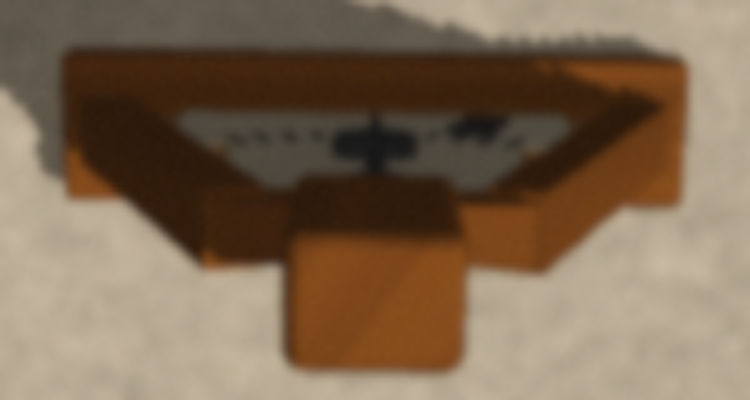

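View pics/s0c.png

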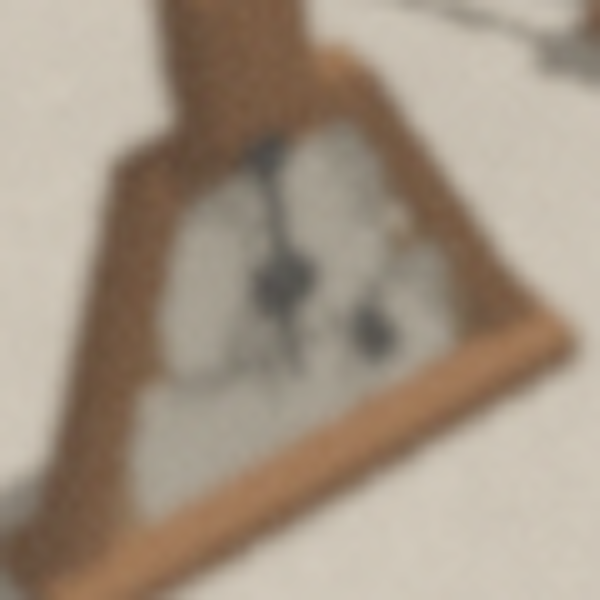

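Run:
```python
from h import *
T=np.load("T6.npy");w=lambda p:np.array(p)/5+[241,165]
q=onplane("wrist",[w(p) for p in((65,50),(685,60),(682,207),(65,197))],.014,T);e=q[1]-q[0]+q[2]-q[3]
yaw=np.degrees(np.arctan2(e[1],e[0]));print("wrist foot",q.mean(0).round(4),yaw, np.linalg.norm(e)/2)
h=onplane("wrist",[w(p) for p in((290,237),(463,237),(463,368),(290,370))],.168,T);print("handle",h.mean(0).round(4))
for name,n,pts,ctr,sgn in (("scene","scene",[(232.2,275),(221.2,257),(224.5,279),(223.2,270.5)],[.494,-.291],1),
      ("wrist","wrist",[w((477,128)),w((375,146))],q.mean(0)[:2],-1)):
    a=np.radians(yaw);gy=np.array([np.cos(a),np.sin(a),0]);gx=np.array([gy[1],-gy[0],0])
    o,d=rays(n,pts,T);c=np.array([*ctr,0])+gx*.005*sgn
    X=o+d*((c-o)@gx/(d@gx))[:,None];Y=(X-c)@gy;Z=X[:,2]-.108
    print(name,np.c_[Y,X[:,2]].round(4),"ang",np.arctan2(Y,-Z).round(3),"r",np.hypot(Y,Z).round(4))
```

```text
wrist foot [ 0.4957 -0.2888  0.014 ] 111.90917518402942 0.14799148813378898
handle [ 0.4958 -0.2886  0.168 ]
scene [[0.0249 0.0302]
 [0.0019 0.1033]
 [0.0025 0.0314]
 [0.0022 0.0598]] ang [0.31  0.393 0.033 0.046] r [0.0817 0.0051 0.0767 0.0482]
wrist [[ 0.0231  0.0375]
 [-0.      0.061 ]] ang [ 0.317 -0.001] r [0.0742 0.047 ]
```

Run:
```python
from h import *
g=[.495,-.290];R=ori(112.2)
robot.servo_line([*g,.22],R,speed=.25)
robot.servo_line([*g,.126],speed=.12);robot.dwell(.1)
b=np.array(robot.read_force());print(b,robot.read_position(),robot.read_t())
robot.move_gripper(0.0)
print("grip",robot.read_grip_width()*88,np.array(robot.read_force())-b,robot.read_t())
robot.servo_line([*g,.14],speed=.08);robot.servo_line([*g,.25],speed=.25);robot.dwell(.2)
print(np.array(robot.read_force())-b,robot.read_ft_torque(),robot.read_position())
T=toolT();np.save("T7.npy",T)
im,d=robot.grab_frame("wrist");cv2.imwrite("pics/w7.png",im[:,:,::-1]);crop(im[:,:,::-1],(316,220),100,60,5,"pics/w7c.png")
im,d=robot.grab_frame("scene");cv2.imwrite("pics/s7.png",im[:,:,::-1]);print(robot.read_t())
u=proj("scene",[[.495,-.29,.22]])[0].astype(int);crop(im[:,:,::-1],tuple(u),40,40,8,"pics/s7c.png");print(u)
```

```text
[ 0.17763847  0.08608914 -0.04048431] [ 0.49566795 -0.29021893  0.12708625] 25.2833
grip 29.379679203568728 [-0.60262782  0.12557222 -0.32702377] 25.9
[ 0.50804036  0.02906924 -3.49729155] [-0.05357912  0.02619408 -0.01816364] [ 0.49416934 -0.28969014  0.24815774]
27.1167
[214 216]
```

View pics/w7.png

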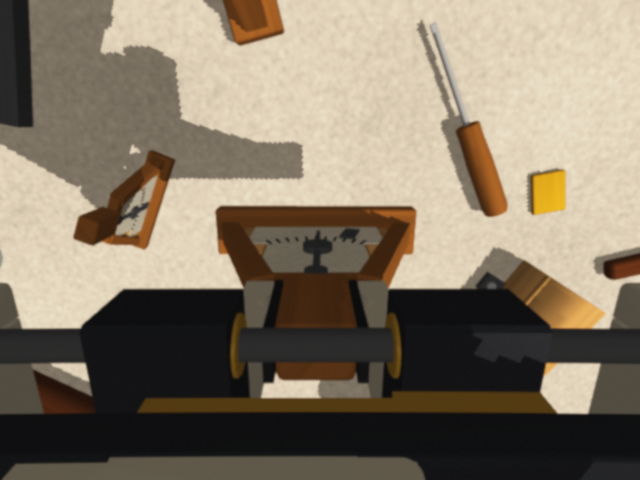

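View pics/s7c.png

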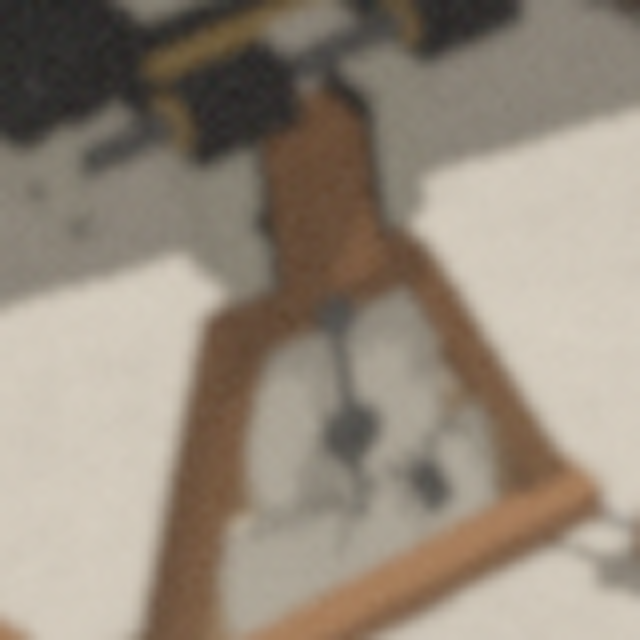

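The gauge is held level, the pointer hangs at 0 and the clip is visible at (349,233). I'll refine the clip angle and set the gauge on the crown.

Run:
```python
from h import *
T=np.load("T7.npy");im=cv2.imread("pics/w7.png");hsv=cv2.cvtColor(im,cv2.COLOR_BGR2HSV)
mask=(im.max(2)<75).astype(np.uint8);mask[:222]=0;mask[275:]=0;mask[:,:255]=0;mask[:,385:]=0
n,l,s,c=cv2.connectedComponentsWithStats(mask);
for k in range(1,n):
    if s[k][4]>15: print(s[k],c[k].round(1))
gy=T[:3,1];gx=-T[:3,0];zf=T[2,3]-.1265
for nm,pts in(("wrist",[(349.3,233.3),(317,247),(217,207),(416,209)]),):
    o,d=rays(nm,pts,T)
    for xo in(-.005,):
        c0=T[:3,3]+gx*xo
        X=o+d*((c0-o)@gx/(d@gx))[:,None];Y=(X-c0)@gy;Z=X[:,2]-zf
        print(np.c_[Y,Z].round(4),np.arctan2(Y,.108-Z).round(3),np.hypot(Y,.108-Z).round(4))
q=onplane("wrist",[(217.5,207.5),(416,209)],zf+.014,T);print("far? edge in tool frame",((q-T[:3,3])@T[:3,:3]).round(4))
```

```text
[339 228  20  15 191] [349.  234.1]
[ 255  231  130   44 1688] [326.1 259.3]
[[ 0.0236  0.0385]
 [ 0.0013  0.0675]
 [-0.0874 -0.0424]
 [ 0.0883 -0.035 ]] [ 0.328  0.033 -0.526  0.553] [0.0734 0.0405 0.174  0.168 ]
far? edge in tool frame [[ 0.0174 -0.0719  0.1124]
 [ 0.0164  0.0748  0.1127]]
```

View pics/w7c.png

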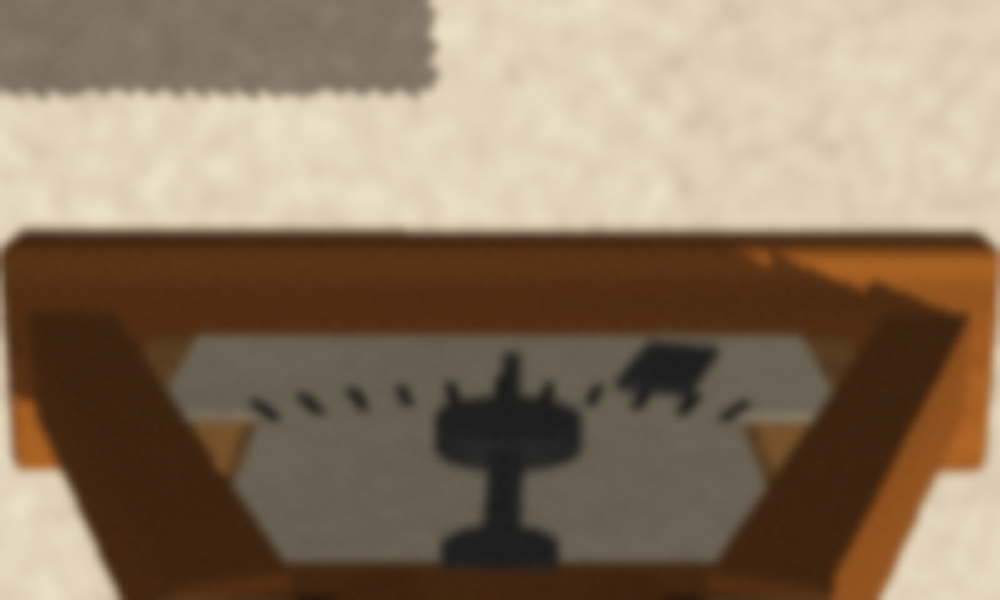

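```bash
cat > place.py <<'E'
from h import *
YB=80.05;a=np.radians(YB);gy=np.array([np.cos(a),np.sin(a),0]);gx=np.array([gy[1],-gy[0],0]);Z=np.array([0,0,1.])
C0=np.array([.522,-.0105,.025]);RAD=.045
def pose(th,L,press):
    """TCP pose for gauge tilt th (rolled w/o slip), foot underside L below TCP, press m along normal"""
    R=ori(YB,-th,gx);up=np.cos(th)*Z+np.sin(th)*gy;bar=np.cos(th)*gy-np.sin(th)*Z
    foot=C0+RAD*up-RAD*th*bar
    return foot+(L-press)*up+R@[.001,-.001,0],R
E
python3 - <<'E'
from place import *
robot.servo_line([.495,-.29,.29],speed=.3)
p,R=pose(0,.1265,0)
robot.goto([p[0],p[1],.28],R)
robot.servo_line([p[0],p[1],.21],speed=.2);robot.dwell(.2)
b=np.mean([np.array(robot.read_force()) for _ in range(5)],0);np.save("b.npy",b);print(b,robot.read_t(),p)
z=.2
while z>.19:
    robot.servo_line([p[0],p[1],z],speed=.03);robot.dwell(.08)
    F=np.array(robot.read_force())-b;print(round(z,4),F.round(1),np.round(robot.read_position(),4),np.round(robot.read_ft_torque(),2))
    if F[2]>5: break
    z-=.0008
np.save("zc.npy",z)
robot.dwell(1.2)
print(np.array(robot.read_force())-b,robot.read_t())
T=toolT();np.save("T8.npy",T)
im,d=robot.grab_frame("wrist");cv2.imwrite("pics/w8.png",im[:,:,::-1])
im,d=robot.grab_frame("scene");cv2.imwrite("pics/s8.png",im[:,:,::-1])
crop(im[:,:,::-1],(336,230),50,50,6,"pics/s8c.png")
E
```

```text
[ 0.77533647 -0.08729241 -3.27309102] 29.1833 [ 0.52084225 -0.01131217  0.1965    ]
0.2 [-0.8 -0.   0.2] [ 0.5209 -0.0113  0.2   ] [0.02 0.01 0.  ]
0.1992 [-1.1 -0.2 -0.7] [ 0.5209 -0.0113  0.1993] [-0.03 -0.01 -0.03]
0.1984 [-1.2 -0.2 -0.3] [ 0.5208 -0.0113  0.1984] [-0.06  0.   -0.02]
0.1976 [-0.5 -0.2 -0.1] [ 0.5208 -0.0113  0.1976] [-0.03 -0.03  0.03]
0.1968 [-1.  -0.9  0.3] [ 0.5208 -0.0113  0.1968] [-0.07 -0.03  0.01]
0.196 [-0.7 -0.1  0.1] [ 0.5208 -0.0113  0.196 ] [-0.01 -0.12 -0.04]
0.1952 [-3.4 -0.3  8. ] [ 0.521  -0.0113  0.1959] [ 0.31  1.29 -0.  ]
[-3.25531189  1.50141932  8.92542483] 32.95
```

View pics/s8c.png

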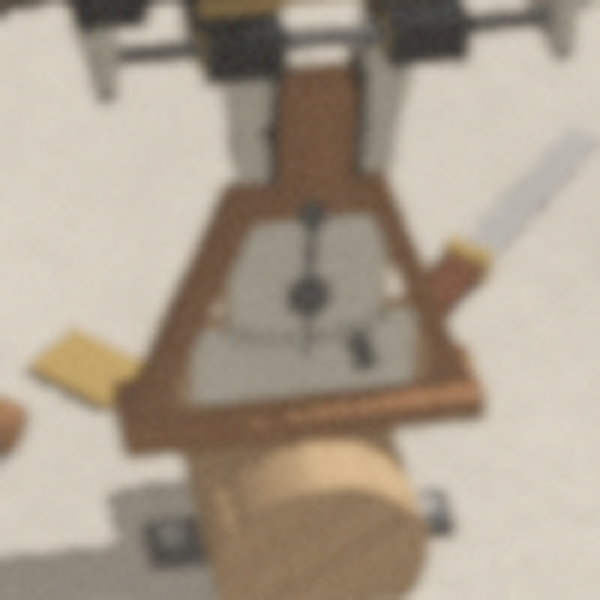

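View pics/w8.png

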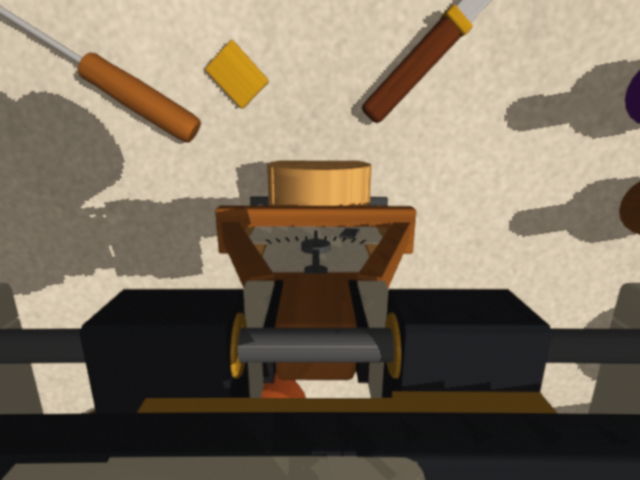

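The gauge is level on the crown and square to it. In the wrist view the block spans u=269–371 and the bar 217–416, so the bar sits about 2.5 mm to −y of the middle. I'll re-centre it, let it rest, then rock it.

```bash
sed -i 's/C0=np.array(\[.522,-.0105,.025\])/C0=np.array([.522,-.0105,.025])+.0023*gy/' place.py
python3 - <<'E'
from place import *
b=np.load("b.npy");L=.1261
p0=np.array(robot.read_position());robot.servo_line([p0[0],p0[1],.200],speed=.08)
p,R=pose(0,L,-.004);robot.servo_line(p,R,speed=.05)
pr=.0005
def nf(th):
    f=np.mean([np.array(robot.read_force()) for _ in range(4)],0)-b;return f@(np.cos(th)*Z+np.sin(th)*gy),f
for k in range(4):
    robot.servo_line(pose(0,L,pr)[0],R,speed=.03);robot.dwell(.1);n,f=nf(0);print("rest",pr,round(n,1),f.round(1))
    if n>3.5: break
    pr+=.0004
robot.dwell(1.3);print("rested",robot.read_t(),nf(0)[0])
for th in np.arange(.04,.3001,.0433333):
    p,R=pose(th,L,pr);robot.servo_line(p,R,speed=.035);robot.dwell(.05)
    n,f=nf(th);print(round(th,3),round(pr*1e3,2),round(n,1),f.round(1))
    pr+=np.clip((5.5-n)/8e3,-.0005,.0005)
p,R=pose(.3,L,pr);robot.servo_line(p,R,speed=.02);robot.dwell(.8);n,f=nf(.3);print("end",pr,n,f.round(1),robot.read_t());np.save("pr.npy",pr)
T=toolT();np.save("T9.npy",T)
im,d=robot.grab_frame("wrist");cv2.imwrite("pics/w9.png",im[:,:,::-1]);crop(im[:,:,::-1],(316,220),100,70,4,"pics/w9c.png")
im,d=robot.grab_frame("scene");cv2.imwrite("pics/s9.png",im[:,:,::-1]);crop(im[:,:,::-1],(336,230),50,50,6,"pics/s9c.png")
E
```

```text
rest 0.0005 3.4 [0.8 0.  3.4]
rest 0.0009 8.7 [-0.6 -0.5  8.7]
rested 35.6 8.206018562747929
0.04 0.9 8.9 [-0.6 -0.9  8.9]
0.083 0.48 8.1 [ 1.4 -1.5  8.3]
0.127 0.15 6.1 [-0.4 -1.4  6.3]
0.17 0.07 6.4 [-0.5 -1.   6.7]
0.213 -0.04 4.4 [-1.5 -2.   5. ]
0.257 0.1 6.2 [-2.3 -0.   6.5]
0.3 0.01 2.7 [-1.5 -2.1  3.5]
end 0.00036644125083527677 6.726771800064386 [-3.5  0.8  7. ] 39.1417
```

View pics/s9c.png

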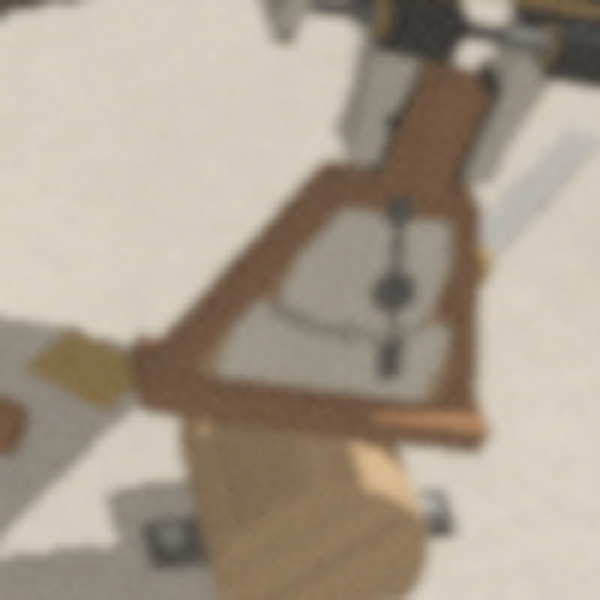

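View pics/w9c.png

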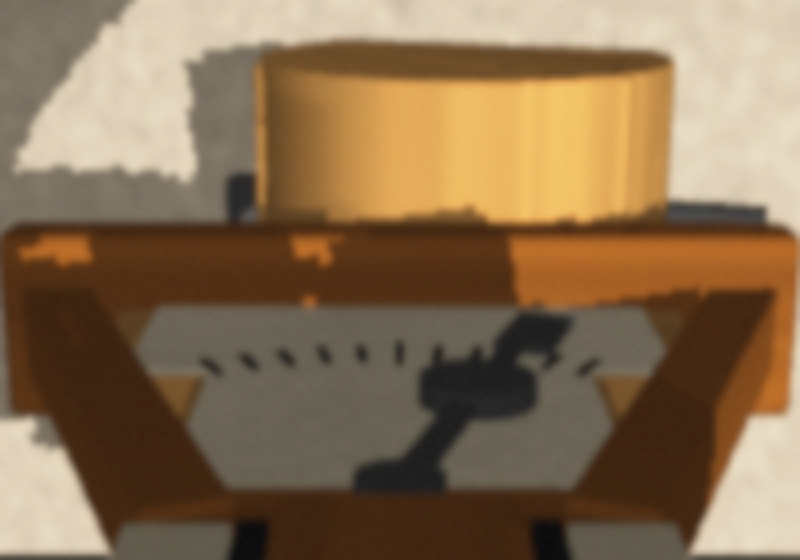

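View pics/s9.png

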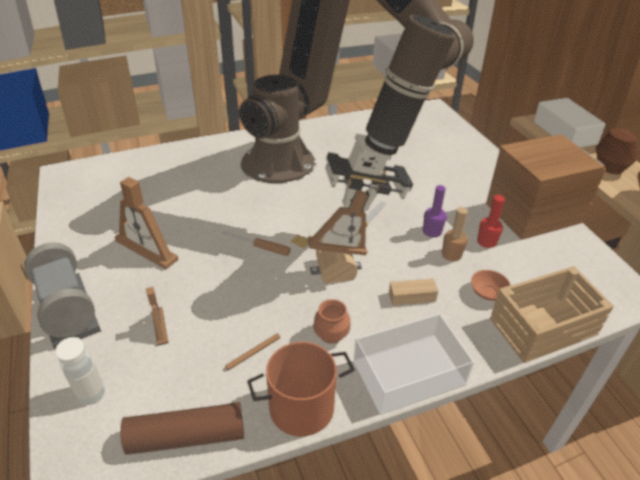

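Both views agree that the pointer lies over the clip. In the scene crop the pivot (398,210), bob (393,292) and clip (390,355) are in line, and in the wrist view the needle runs into the clip.

Run:
```python
from place import *
b=np.load("b.npy")
print((np.mean([np.array(robot.read_force()) for _ in range(6)],0)-b).round(1),np.abs(robot.read_qvel()).max(),robot.read_grip_width()*88,robot.read_t())
R=np.array(robot.read_tcp_rot()).reshape(3,3);print("tilt",np.arccos(-R[2,2]))
print(robot.job_done())
```

```text
[-3.1  1.6  7.6] 0.09935863927899838 29.7404891479599 39.2417
tilt 0.2999547950111286
the job is handed in; nothing more can be done
None
```

I did every step in the order you asked and handed the job in at about 39 s, with the gauge still held on the crown. The hand-in reports no verdict, so success rests on my own checks below.

- **Peg:** I drove it down with steady pressure from the mallet, rather than blows, until the mallet face met the crown at about 28 N. The scene and top pictures showed the peg top level with the crown.
- **Mallet:** I stood it back upright on its head where it had been. A later picture showed it standing there.
- **Gauge set level:** I picked up the middle-sized gauge by its handle and set it level and square across the crown. The first placing looked about 2.5 mm off the middle, so I lifted it, moved it over and let it rest about 1.3 s at about 8 N. I did not check the centring again with a picture after moving it.
- **Gauge rocked:** I rocked it to 0.300 rad. I had measured the clip at about 0.30 rad; single readings ran from 0.29 to 0.33, within the 0.07 tolerance. The scene and wrist pictures both show the pointer lying on the clip.
- **Final state:** The gauge is pressed on the block with about 7–8 N and the arm is still.
- **Disagreement:** The fixed and wrist cameras differed by 2–4 mm on the block's position. I averaged them, then corrected using the gauge and block seen in the same picture.

No other object looked disturbed in the last picture.

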